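# Sweep the loose bottle caps into the collecting pan

### The arm

A 6-joint arm with a two-finger parallel gripper is mounted at the origin on a cart in front of the work surface, level with it; the furniture and walls round the work are solid. World frame = base frame: x ahead of the robot, y to its left, z up, the work surface at z = 0. Lengths are in m, angles in rad, forces in N, time in s.
With the tool pointing down it reaches from about 0.35 to 0.975 m from the base axis. Payload 4.9 kg.
Tool frame: the origin (TCP) lies on the mounting face of the last link; the fingertips stand 173 mm ahead of it and the grasp point (between the pads) lies 155 mm ahead of it; x points along the fingers, z is the direction in which the jaws open and shut, and the axes are right-handed (so a half turn about x gives the same grasp; the last joint's range is limited). The gripper opens to 85 mm and grips with 20 to 120 N. Pads are 22 mm wide; open, the fingers measure 114 mm over their backs; the gripper's body (76 mm by 85 mm) begins 54 mm behind the grasp point. The pads swing forward as they close: fully open they stand 13 mm farther back than shut.
Start: joints at [-1.311, 0.053, 1.613, -0, 1.476, -0.119], TCP at [0.231, -0.581, 0.405] pointing down, gripper open.
Joint ranges: [-3.01, 3.01], [-1.01, 2.22], [0.06, 2.58], [-1.02, 4.17], [0.09, 2.62], [-3.14, 3.14]. Speed limits (rad/s): [2.57, 2.57, 3.14, 3.14, 3.14, 3.14].

### API

Orientations are given as a rotation vector (axis times angle).
In Python, from station import get_obs, get_image, get_calibration, finish_job, look_for, masks_of, tip_of gives the robot as it stands.
- The arm moves only by the tool carry_out, never from a script. Its argument "increments" is a list of rows, each a list of 3 entries, a list of its own where there are three numbers: the turn, a rotation vector about the world's x, y, z in units of 0.1 rad (1.0 is 0.1 rad), then the shift along the world's x, y, z in units of 20 mm (1.0 is 20 mm), then the opening, from 0 (shut) to 1 (fully open). A call has 1 to 8 rows; each row shifts and turns the pose as measured when the row begins; what a row does not reach is not made up. A row lasts 1/10 s, in which the tool goes at most 50 mm and 8.59 degrees, less where a joint would pass 70% of its speed; a pose out of reach is approached as far as the arm can. A call with a number of a shift or a turn outside -1 to 1 is refused whole. A call with a gripper value outside its range is refused whole. The fingers move at their own pace and stop on an object; "squeeze" is the grip in N (left out, the last holds). Time passes only in rows, so rows that do not move let the fingers close. It gives the time, the measured TCP pose, the force and the opening at its end, in the units of the state.
- get_obs(): the state, without advancing time (a new reading comes with each control period).
- get_image(name): name is "scene" or "top"; returns (picture, depth): 420x560x3 uint8, blue, green, red; 420x560 float32, m along the optical axis (not along the pixel's ray), 0 where there is no reading.
- get_calibration(name): a dict with "fx", "fy", "cx", "cy" (pixels), "position" and "orientation" of the camera in the world. Camera axes: x right, y down, z forward; pixel columns grow to the right and rows downward; lengths in m; the calibration is good to about 2 mm. A picture is of the moment at which its call begins. get_calibration takes no time and is no camera call.
- finish_job(): hands the job in, once; it reports no verdict.
Trained networks look in the newest picture that a camera, given by its name, has taken for a name from the list of things; names that differ only in an ending like _2 or _b are one class to them, and where a whole thing is asked for, a point or a joint stands for the part that bears it (a point fixed in the world has none). Each returns a list of dicts, best first, with "p" (0 to 1); they miss things now and then, are a little off and sometimes report something else, mostly with a low value. They report only what shows in the picture. A call takes as long as a camera call. They do not tell look-alikes from the thing itself.
- look_for(camera, query): "centre" ([column, row] in pixels, amid what is visible of it).
- masks_of(camera, query): "region" (420x560 bool, what is visible of it) and "centre" ([column, row] in pixels, amid what is visible of it).
- tip_of(camera, query): "centre" ([column, row] in pixels: a listed point, or the origin of a listed thing).
The state is a dict: "t": time; "q": joint angles; "dq": joint speeds; "effort": joint torques, N m; "tool_pos": TCP position; "tool_rot": TCP orientation; "contact_force": force on the tool from outside, world axes, zero at the start; "wrist_torque": the same for the moment, N m; "opening": finger opening in m.
Only numpy, scipy, OpenCV 4.12 (cv2) and the standard library are available. Lean on these libraries where they do the work, as an engineer would, in place of code of your own. Each camera call takes 0.05 s, during which the arm holds its last target.

### The job

Take the yellow sweeper by its black handle, lift it off the table, and use it to sweep the two blue bottle caps lying loose on the wooden table through the open front of the aluminium pan, so that both lie inside it. Do not touch the caps with the gripper. Then leave the sweeper standing upright on the table, outside the pan.

Things in the scene. Friction and masses are not known exactly. Their poses are not given: they have to be found in the camera images.
- sweeper_grip (a point): Centre of the sweeper's upright black handle, 76 mm above its underside. Stands loose; z up, +x the pushing side. Handle 24 mm thick (x), 50 wide (y), from 46 to 108 mm above the underside. Below it a yellow blade: 160 mm wide (y), 40 high, front face at x = +5 mm; wings at its ends, 5 mm thick, run forward to x = +35 mm (150 mm between them); heels reach back to x = -33 mm. About 220 g.
- cap_a_center (a point): blue ribbed screw cap of a laboratory bottle, lying loose and flat on the table, its centre 65 to 100 mm in front of the pan's open front, within 35 mm of the pan's middle line; a disc 52 mm across and 25 mm high, about 20 g. The point is its centre, 12.5 mm above the table.
- cap_b_center (a point): blue ribbed screw cap of a laboratory bottle, lying loose and flat on the table, its centre 155 to 190 mm in front of the pan's open front, behind the first as seen from the pan, within 35 mm of the pan's middle line; a disc 52 mm across and 25 mm high, about 20 g. The point is its centre, 12.5 mm above the table.
- pan: Low aluminium pan screwed to the table, open at top and front. Origin on the table at the middle of the open front edge; +x into the pan, y along the edge, z up. Inside 210 mm wide (y -105 to 105), 150 mm deep (x 0 to 150); three walls 4 mm thick, 38 mm high. Floor 2 mm thick, sloping down to the table over its first 18 mm, so flat things slide in.
Not all that is in view belongs to the job. What is shaped like the part that bears cap_a_center but turquoise is not meant.

How it is judged:
By the outcome, as a careful person would: the job done as asked, in the order asked, and still so for the second after the job is handed in, with the robot touching nothing.
It also fails if it takes over 40 s, if anything falls off the work surface, if the arm or the gripper's body presses on something with over 40 N, if the wrist force passes 120 N, or if a joint passes its speed limit or range.

## Working session

There is one attempt and no reset: what is moved stays moved. The work goes in short steps, Python scripts to look and compute and a tool call to move; the robot and the scene stay as the last step left them, time stands still between calls to the robot, and variables do not carry over. Pictures are saved under pics/ and viewed, and the job is handed in when it is done.

Besides the shell and the picture viewer there is one more tool, called after "Call:" as name(argument=value, ...), one argument or row to a line, values as JSON. carry_out: Moves the arm, as the interface text tells. Shifts and turns lie within -1 to 1; 1 stands for 20 mm of shift or 0.1 rad of turn. Its arguments: {"type":"object","properties":{"increments":{"type":"array","items":{"type":"array"}},"squeeze":{"type":"number"}},"required":["increments"]}

```bash
mkdir -p pics; ls
cat > h.py <<'E'
import numpy as np, cv2
from scipy.spatial.transform import Rotation as R
from station import *
def cam(n):
    c=get_calibration(n); o=np.array(c["orientation"],float)
    M=o if o.shape==(3,3) else (R.from_rotvec(o).as_matrix() if o.size==3 else R.from_quat(o).as_matrix())
    return c,M,np.array(c["position"])
def at_z(n,uv,z):
    c,M,p=cam(n); d=M@np.array([(uv[0]-c["cx"])/c["fx"],(uv[1]-c["cy"])/c["fy"],1]); return p+d*(z-p[2])/d[2]
def cloud(n,dep):
    c,M,p=cam(n); v,u=np.mgrid[0:420,0:560]
    P=np.stack([(u-c["cx"])/c["fx"]*dep,(v-c["cy"])/c["fy"]*dep,dep],-1); return P@M.T+p
def proj(n,X):
    c,M,p=cam(n); q=M.T@(np.array(X)-p); return q[0]/q[2]*c["fx"]+c["cx"],q[1]/q[2]*c["fy"]+c["cy"]
E
python3 - <<'E'
from h import *
for n in("scene","top"):
    im,d=get_image(n); cv2.imwrite(f"pics/{n}0.png",im); np.save(f"pics/{n}0.npy",d); print(n,get_calibration(n))
    for q in("sweeper_grip","cap_a_center","pan"):
        try:
            for r in tip_of(n,q): print(q,r["p"],r["centre"])
        except Exception as e: print(q,e)
o=get_obs();print(o)
E
```

```text
pics
scene {'fx': 479.4057314620377, 'fy': 479.4057314620377, 'cx': 273.9520382380385, 'cy': 208.22795734507798, 'position': array([-0.22620803,  0.69466408,  0.5633868 ]), 'orientation': array([-1.06208984,  2.09138268, -1.27648615])}
sweeper_grip 0.97 [215.7, 232.8]
cap_a_center 0.84 [274.6, 215.7]
cap_a_center 0.6 [180.8, 273.3]
cap_a_center 0.57 [341.4, 225.6]
pan 0.75 [367.2, 221.3]
top {'fx': 435.5736050908872, 'fy': 435.5736050908872, 'cx': 277.34523812085666, 'cy': 207.02753774483713, 'position': array([0.4500811 , 0.15902162, 0.93109874]), 'orientation': array([-2.17200114,  2.20375074, -0.11938514])}
sweeper_grip 0.97 [205.4, 212.5]
cap_a_center 0.95 [346.2, 236.0]
cap_a_center 0.9 [299.0, 181.0]
cap_a_center 0.6 [162.2, 212.9]
cap_a_center 0.45 [388.1, 236.7]
pan 0.95 [388.1, 237.9]
{'t': 0.4, 'q': array([-1.31098472e+00,  5.27877752e-02,  1.61309669e+00, -1.90904813e-05,
        1.47598781e+00, -1.18961376e-01]), 'dq': array([ 1.98650328e-03, -6.31718911e-04, -7.78219734e-04, -5.97228675e-05,
       -9.13055673e-04,  1.77305297e-03]), 'effort': array([-1.19436980e-03, -3.93050873e+01, -3.69811106e+01, -1.76802632e-04,
        2.43524606e-03,  2.51373791e-05]), 'tool_pos': array([ 0.23112027, -0.58063992,  0.40453147]), 'tool_rot': array([ 0.92598713,  1.36514499, -0.92570845]), 'contact_force': array([ 0.1908735 , -0.54661473, -0.39940398]), 'wrist_torque': array([ 0.01404755,  0.01646895, -0.06181658]), 'opening': 0.08544898778885203}
```

View pics/top0.png

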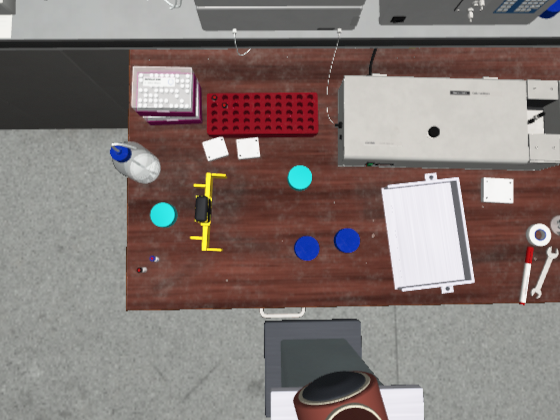

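View pics/scene0.png

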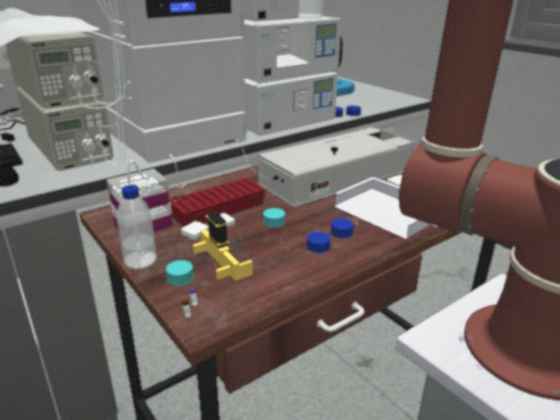

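Top view: the blue caps are at (346,240) and (307,248), between the sweeper and the pan's open front at (388,238). The turquoise look-alikes at (300,178) and (162,214) are not meant. I'll confirm this with a crop and measure.

Run:
```python
from h import *
im=cv2.imread("pics/top0.png"); d=np.load("pics/top0.npy"); P=cloud("top",d)
cv2.imwrite("pics/crop0.png",cv2.resize(im[150:310,130:480],None,fx=2.28,fy=2.28,interpolation=cv2.INTER_CUBIC))
hsv=cv2.cvtColor(im,cv2.COLOR_BGR2HSV)
print("table z",np.median(P[255:290,200:260,2]))
# caps
def comps(m,mn):
    n,l,s,c=cv2.connectedComponentsWithStats(m.astype(np.uint8)); return [(l==i,c[i],s[i]) for i in range(1,n) if s[i,4]>mn]
for m,c,s in comps((hsv[...,0]>108)&(hsv[...,0]<130)&(hsv[...,1]>150)&(hsv[...,2]>60),150):
    print("blue",c,s,at_z("top",c,0.02),np.median(P[m],0))
for m,c,s in comps((hsv[...,0]>80)&(hsv[...,0]<100)&(hsv[...,1]>150),150):
    print("turq",c,s[4],at_z("top",c,0.02),np.median(P[m],0))
y=(hsv[...,0]>20)&(hsv[...,0]<35)&(hsv[...,1]>150)
for m,c,s in comps(y,50):
    Q=P[m]; print("yellow",c,s, np.percentile(Q[:,2],[5,50,95]))
m=masks_of("top","sweeper_grip")[0]["region"]; Q=P[m]; H=Q[Q[:,2]>0.09]; print("handle top",len(H),H.mean(0),H.min(0),H.max(0))
r=cv2.minAreaRect((H[:,:2]*1000).astype(np.float32)); print(r)
Y=P[y&m]; Y=Y[(Y[:,2]>0.03)]; r=cv2.minAreaRect((Y[:,:2]*1000).astype(np.float32)); print("yrect",r)
# pan
m=masks_of("top","pan")[0]["region"]; Q=P[m]
print("pan z",np.percentile(Q[:,2],[5,50,95]))
W=Q[(Q[:,2]>0.028)&(Q[:,2]<.05)]; r=cv2.minAreaRect((W[:,:2]*1000).astype(np.float32)); print("walls",r,cv2.boxPoints(r))
```

```text
table z 0.00043627999976930676
blue [551.45303867   9.91160221] [540   0  20  18 181] [ 0.95943318 -0.47709466  0.02      ] [ 0.90059525 -0.40685403  0.12354406]
blue [120.41772152 153.57383966] [110 146  21  16 237] [0.64632554 0.46652452 0.02      ] [0.6136205  0.4146408  0.17151579]
blue [346.708 240.198] [334 228  26  25 500] [ 0.45720541 -0.00639692  0.02      ] [ 0.45745579 -0.00554006  0.02518519]
blue [306.31327801 247.86514523] [294 236  25  25 482] [0.44254923 0.07864672 0.02      ] [0.44242494 0.07940801 0.02529505]
turq [299.32983193 177.31302521] 476 [0.59131725 0.09028664 0.02      ] [0.59094926 0.09102974 0.02487618]
turq [163.07648184 214.43403442] 523 [0.51660517 0.37628602 0.02      ] [0.51684726 0.3752935  0.02483374]
yellow [209.16981132 183.94654088] [193 172  34  35 318] [0.00073951 0.03415347 0.07902685]
yellow [205.20285714 236.06285714] [190 213  33  39 350] [0.00057922 0.038426   0.10031264]
handle top 340 [0.51851728 0.28194701 0.11133257] [0.4500811  0.15902162 0.09036785] [0.54478481 0.29648753 0.93109874]
((500.2245178222656, 223.603515625), (154.74368286132812, 52.86865234375), 71.0360336303711)
yrect ((522.2810668945312, 234.1251678466797), (160.34658813476562, 133.05056762695312), 6.444430828094482)
pan z [-0.00045666  0.00262253  0.03683889]
walls ((468.2264099121094, -178.26907348632812), (222.0670166015625, 153.06149291992188), 6.131053924560547) [[ 349.6543   -114.034775]
 [ 366.0017   -266.2208  ]
 [ 586.7985   -242.50337 ]
 [ 570.4511    -90.31735 ]]
```

View pics/crop0.png

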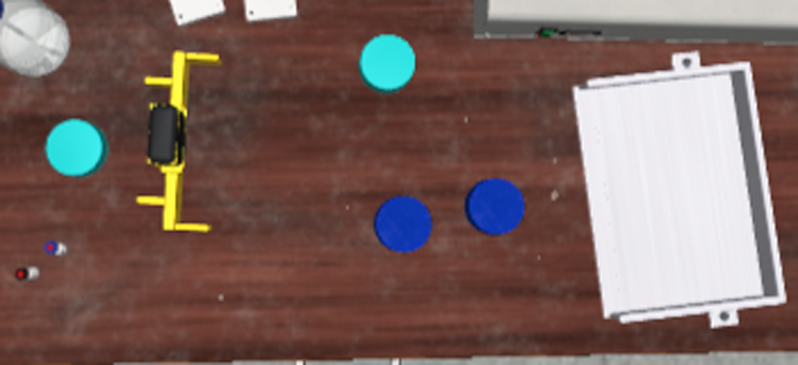

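The crop confirms the two dark-blue caps are the only blue ones in front of the pan, and the wings face the pan. Next I'll refine the sweeper and pan poses.

```bash
cat > sw.py <<'E'
from h import *
def sweeper(im,d,zb=0.04,box=None):
    P=cloud("top",d); hsv=cv2.cvtColor(im,cv2.COLOR_BGR2HSV)
    y=(hsv[...,0]>20)&(hsv[...,0]<35)&(hsv[...,1]>150)&(d>0)
    Y=P[y]; k=(Y[:,2]>zb-.008)&(Y[:,2]<zb+.008); Y=Y[k][:,:2]
    r=cv2.minAreaRect((Y*1000).astype(np.float32))
    return r,Y,P
E
python3 - <<'E'
from sw import *
im=cv2.imread("pics/top0.png"); d=np.load("pics/top0.npy")
r,Y,P=sweeper(im,d); print(r,cv2.boxPoints(r))
v=im.max(-1)<70
k=v&(d>0)&(P[...,2]>.095)&(P[...,2]<.125)&(abs(P[...,0]-.52)<.06)&(abs(P[...,1]-.28)<.06)
H=P[k]; print(len(H),H.mean(0)); print(cv2.minAreaRect((H[:,:2]*1000).astype(np.float32)))
for n in("top","scene"):
    get_image(n); 
    u=tip_of(n,"sweeper_grip")[0]["centre"]; print(n,at_z(n,u,.076))
    print([at_z(n,q["centre"],0.0) for q in tip_of(n,"pan")[:1]])
    if n=="scene":
        for q in tip_of(n,"cap_a_center"): print(at_z(n,q["centre"],.0125))
# pan: front edge via corners in pixel: fit back wall
m=(d>0)&(P[...,2]>.030)&(P[...,2]<.045)&(P[...,1]<-.07)&(P[...,1]>-.3)&(P[...,0]>.32)&(P[...,0]<.585)&(im.min(-1)>90)
W=P[m][:,:2]; 
r=cv2.minAreaRect((W*1000).astype(np.float32)); print(r,cv2.boxPoints(r))
E
```

```text
((519.8143920898438, 272.224609375), (44.422340393066406, 159.5607452392578), 86.6457290649414) [[438.87112 254.71939]
 [598.1585  245.38358]
 [600.7577  289.72983]
 [441.47028 299.06564]]
299 [0.52062997 0.28379122 0.10729032]
((520.93310546875, 284.28857421875), (24.120990753173828, 48.18700408935547), 84.21332550048828)
top [0.52631683 0.28918849 0.076     ]
[array([ 0.46796203, -0.1008426 ,  0.        ])]
scene [0.51961839 0.29117712 0.076     ]
[array([ 0.46174011, -0.10543855,  0.        ])]
[ 0.46703593 -0.01687459  0.0125    ]
[0.59816535 0.0833146  0.0125    ]
[0.5077405 0.376626  0.0125   ]
[0.43353629 0.08544879 0.0125    ]
((468.20867919921875, -178.08758544921875), (221.71484375, 153.39706420898438), 5.942873477935791) [[ 350.00592  -113.27909 ]
 [ 365.88818  -265.8517  ]
 [ 586.41144  -242.89609 ]
 [ 570.5292    -90.323456]]
```

Run:
```python
from h import *
o=get_obs(); M=R.from_rotvec(o["tool_rot"]).as_matrix(); print(M.round(3)); z=M[:,2]; print(np.degrees(np.arctan2(z[1],z[0])), o["q"], o["t"])
```

```text
[[ 0.     0.929  0.37 ]
 [ 0.     0.37  -0.929]
 [-1.     0.    -0.   ]]
-68.29759369716392 [-1.31102710e+00  5.27086608e-02  1.61290654e+00  6.43145548e-06
  1.47599758e+00 -1.19009826e-01] 0.85
```

Call:
carry_out(
  increments=[
    [[0, 0, -0.1], [0.33, 1, 0], 1],
    [[0, 0, -0.1], [0.33, 1, 0], 1],
    [[0, 0, -0.1], [0.33, 1, 0], 1],
    [[0, 0, -0.1], [0.33, 1, 0], 1],
    [[0, 0, -0.1], [0.33, 1, 0], 1],
    [[0, 0, -0.1], [0.33, 1, 0], 1],
    [[0, 0, -0.1], [0.33, 1, 0], 1],
    [[0, 0, -0.1], [0.33, 1, 0], 1],
  ],
)

```text
t: 1.65
tool_pos: [0.2842, -0.4168, 0.4048]
tool_rot: [0.991, 1.332, -0.992]
contact_force: [-0.0, -0.0, -0.4]
opening: 0.0855
```

Call:
carry_out(
  increments=[
    [[0, 0, -0.1], [0.33, 1, 0], 1],
    [[0, 0, -0.1], [0.33, 1, 0], 1],
    [[0, 0, -0.1], [0.33, 1, 0], 1],
    [[0, 0, -0.1], [0.33, 1, 0], 1],
    [[0, 0, -0.1], [0.33, 1, 0], 1],
    [[0, 0, -0.1], [0.33, 1, 0], 1],
    [[0, 0, -0.1], [0.33, 1, 0], 1],
    [[0, 0, -0.1], [0.33, 1, 0], 1],
  ],
)

```text
t: 2.45
tool_pos: [0.3381, -0.2496, 0.406]
tool_rot: [1.054, 1.296, -1.056]
contact_force: [0.3, -0.0, 0.2]
opening: 0.0851
```

Call:
carry_out(
  increments=[
    [[0, 0, -0.1], [0.33, 1, 0], 1],
    [[0, 0, -0.1], [0.33, 1, 0], 1],
    [[0, 0, -0.1], [0.33, 1, 0], 1],
    [[0, 0, -0.1], [0.33, 1, 0], 1],
    [[0, 0, -0.1], [0.33, 1, 0], 1],
    [[0, 0, -0.1], [0.33, 1, 0], 1],
    [[0, 0, -0.1], [0.33, 1, 0], 1],
    [[0, 0, -0.1], [0.33, 1, 0], 1],
  ],
)

```text
t: 3.25
tool_pos: [0.3916, -0.0823, 0.4076]
tool_rot: [1.116, 1.255, -1.117]
contact_force: [0.1, -0.6, 1.3]
opening: 0.0856
```

Call:
carry_out(
  increments=[
    [[0, 0, -0.1], [0.33, 1, 0], 1],
    [[0, 0, -0.1], [0.33, 1, 0], 1],
    [[0, 0, -0.1], [0.33, 1, 0], 1],
    [[0, 0, -0.1], [0.33, 1, 0], 1],
    [[0, 0, -0.1], [0.33, 1, 0], 1],
    [[0, 0, -0.1], [0.33, 1, 0], 1],
    [[0, 0, -0.1], [0.33, 1, 0], 1],
    [[0, 0, -0.1], [0.33, 1, 0], 1],
  ],
)

```text
t: 4.05
tool_pos: [0.4452, 0.0852, 0.4094]
tool_rot: [1.179, 1.213, -1.176]
contact_force: [-0.2, -0.7, 0.2]
opening: 0.0854
```

Call:
carry_out(
  increments=[
    [[0, 0, -0.1], [0.33, 1, 0], 1],
    [[0, 0, -0.1], [0.33, 1, 0], 1],
    [[0, 0, -0.1], [0.33, 1, 0], 1],
    [[0, 0, -0.1], [0.33, 1, 0], 1],
    [[0, 0, -0.1], [0.33, 1, 0], 1],
    [[0, 0, -0.1], [0.33, 1, 0], 1],
    [[0, 0, -0.1], [0.33, 1, 0], 1],
    [[0, 0, -0.1], [0.33, 1, 0], 1],
  ],
)

```text
t: 4.85
tool_pos: [0.4992, 0.2527, 0.4105]
tool_rot: [1.24, 1.172, -1.235]
contact_force: [0.7, -0.2, -0.3]
opening: 0.085
```

```bash
cat > st.py <<'E'
from h import *
o=get_obs(); M=R.from_rotvec(o["tool_rot"]).as_matrix(); z=M[:,2]; print(M[:,0].round(3),"jaw",np.degrees(np.arctan2(z[1],z[0])).round(2), o["q"].round(2), o["t"],o["tool_pos"].round(4),o["opening"])
E
python3 st.py
```

```text
[ 0.013 -0.009 -1.   ] jaw -92.44 [ 0.34 -0.11  1.76 -0.01  1.48  1.95] 4.85 [0.4992 0.2527 0.4105] 0.08497206814937536
```

Call:
carry_out(
  increments=[
    [[0.09, 0.13, -0.17], [0.5, 0.75, 0], 1],
    [[0, 0, 0], [0.5, 0.75, 0], 1],
    [[0, 0, 0], [0, 0, -0.5], 1],
    [[0, 0, 0], [0, 0, -1], 1],
    [[0, 0, 0], [0, 0, -1], 1],
    [[0, 0, 0], [0, 0, -1], 1],
    [[0, 0, 0], [0, 0, -0.5], 1],
    [[0, 0, 0], [0, 0, 0], 1],
  ],
)

```text
t: 5.65
tool_pos: [0.5182, 0.2841, 0.3257]
tool_rot: [1.249, 1.181, -1.253]
contact_force: [-0.6, -0.1, -0.9]
opening: 0.0855
```

```bash
python3 st.py; python3 -c "
from h import *
im,d=get_image('scene'); cv2.imwrite('pics/s1.png',im)
im,d=get_image('top'); cv2.imwrite('pics/t1.png',im)"
```

```text
[-0.002 -0.002 -1.   ] jaw -93.29 [ 0.38  0.03  1.77 -0.    1.34  2.  ] 5.65 [0.5182 0.2841 0.3257] 0.08551089841411934
```

View pics/s1.png

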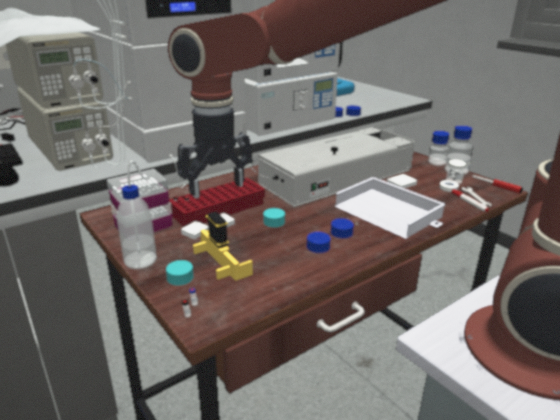

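The open gripper at (215,180) stands over the handle at (217,228). I'll descend and grip.

Call:
carry_out(
  increments=[
    [[0, 0, 0], [0.07, 0, -0.8], 1],
    [[0, 0, 0], [0.07, 0, -1], 1],
    [[0, 0, 0], [0, 0, -1], 1],
    [[0, 0, 0], [0, 0, -1], 1],
    [[0, 0, 0], [0, 0, -0.7], 1],
    [[0, 0, 0], [0, 0, -0.2], 1],
    [[0, 0, 0], [0, 0, 0], 1],
    [[0, 0, 0], [0, 0, 0], 1],
  ],
)

```text
t: 6.55
tool_pos: [0.5241, 0.2848, 0.2348]
tool_rot: [1.261, 1.175, -1.239]
contact_force: [-0.0, 0.4, 0.6]
opening: 0.0854
```

Call:
carry_out(
  increments=[
    [[0, 0, 0], [0, 0, 0], 0],
    [[0, 0, 0], [0, 0, 0], 0],
    [[0, 0, 0], [0, 0, 0], 0],
    [[0, 0, 0], [0, 0, 0], 0],
    [[0, 0, 0], [0, 0, 0], 0],
    [[0, 0, 0], [0, 0, 0], 0],
    [[0, 0, 0], [0, 0, 0], 0],
    [[0, 0, 0], [0, 0, 0], 0],
  ],
  squeeze=60,
)

```text
t: 7.35
tool_pos: [0.5252, 0.2853, 0.2384]
tool_rot: [1.266, 1.172, -1.234]
contact_force: [-0.2, 0.2, -0.7]
opening: 0.0236
```

```bash
python3 st.py
```

```text
[ 0.02   0.006 -1.   ] jaw -93.28 [ 0.37  0.14  1.81 -0.    1.17  2.  ] 7.35 [0.5252 0.2853 0.2384] 0.023634079738838347
```

Call:
carry_out(
  increments=[
    [[0, 0, 0], [0, 0, 0.5], 0],
    [[0, 0, 0], [0, 0, 0.7], 0],
    [[0, 0, 0], [0, 0, 0.5], 0],
    [[0, 0, 0.2], [-0.5, -0.8, 0], 0],
    [[0, 0, 0.2], [-0.5, -0.8, 0], 0],
    [[0, 0, 0.2], [-0.5, -0.8, 0], 0],
    [[0, 0, 0.2], [-0.5, -0.8, 0], 0],
    [[0, 0, 0.2], [-0.5, -0.8, 0], 0],
  ],
)

```text
t: 8.15
tool_pos: [0.475, 0.2046, 0.2816]
tool_rot: [1.193, 1.22, -1.149]
contact_force: [-0.0, -0.6, -2.2]
opening: 0.0235
```

```bash
python3 st.py; python3 -c "
from sw import *
im,d=get_image('scene'); cv2.imwrite('pics/s2.png',im)
im,d=get_image('top'); cv2.imwrite('pics/t2.png',im)
r,Y,P=sweeper(im,d,.075); print(r,len(Y))"
```

```text
[ 0.026  0.011 -1.   ] jaw -87.16 [ 0.26 -0.1   1.98  0.    1.24  1.78] 8.15 [0.475  0.2046 0.2816] 0.02346057151628733
((470.1871337890625, 202.20999145507812), (160.05386352539062, 60.75920104980469), 5.082455158233643) 110
```

View pics/s2.png

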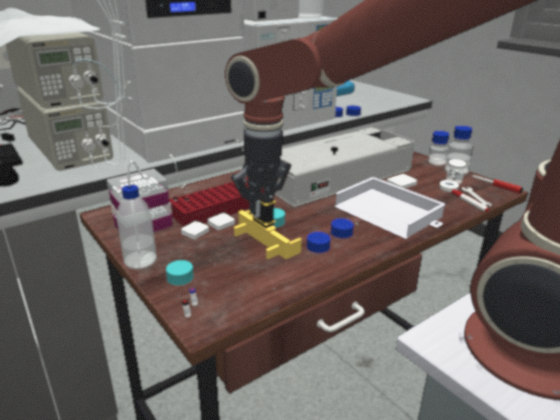

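View pics/t2.png

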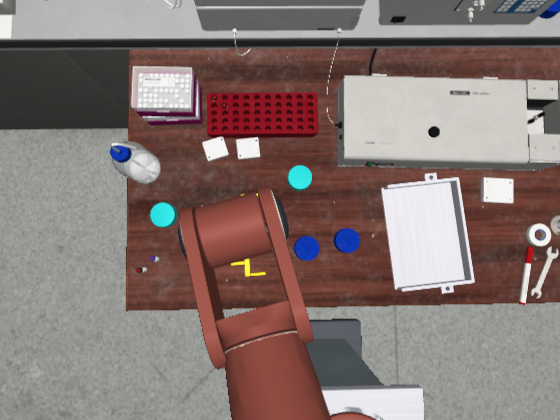

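Call:
carry_out(
  increments=[
    [[-0.05, 0.06, 0.12], [-0.4, -0.75, 0], 0],
    [[0, 0, 0.12], [-0.4, -0.75, 0], 0],
    [[0, 0, 0], [-0.4, -0.75, 0], 0],
    [[0, 0, 0], [-0.4, -0.65, -0.2], 0],
    [[0, 0, 0], [0, 0, -0.5], 0],
    [[0, 0, 0], [0, 0, -0.6], 0],
    [[0, 0, 0], [0, 0, -0.5], 0],
    [[0, 0, 0], [0, 0, -0.2], 0],
  ],
)

```text
t: 9.05
tool_pos: [0.4439, 0.1465, 0.2437]
tool_rot: [1.178, 1.227, -1.131]
contact_force: [-0.3, 0.2, -1.8]
opening: 0.0235
```

```bash
python3 st.py
```

```text
[ 0.029  0.01  -1.   ] jaw -85.95 [ 0.16 -0.18  2.12  0.01  1.17  1.66] 9.05 [0.4439 0.1465 0.2437] 0.023477455840442654
```

Call:
carry_out(
  increments=[
    [[-0.04, 0.09, 0], [0.05, -0.5, 0], 0],
    [[0, 0.02, 0], [0.08, -0.7, 0], 0],
    [[0, 0.02, 0], [0.08, -0.7, 0], 0],
    [[0, 0.02, 0], [0.08, -0.7, 0], 0],
    [[0, 0.02, 0], [0.08, -0.7, 0], 0],
    [[0, 0.02, 0], [0.08, -0.7, 0], 0],
    [[0, 0, 0], [0.08, -0.7, 0], 0],
    [[0, 0, 0], [0.05, -0.5, 0], 0],
  ],
)

```text
t: 9.85
tool_pos: [0.4569, 0.0379, 0.2421]
tool_rot: [1.158, 1.245, -1.148]
contact_force: [-0.6, 0.0, -1.3]
opening: 0.0234
```

```bash
python3 st.py; python3 -c "
from sw import *
im,d=get_image('scene'); cv2.imwrite('pics/s3.png',im[150:300,200:500].repeat(2,0).repeat(2,1))
im,d=get_image('top'); cv2.imwrite('pics/t3.png',im)
r,Y,P=sweeper(im,d,.045); print(r,len(Y))"
```

```text
[ 0.004  0.005 -1.   ] jaw -85.65 [-0.08 -0.2   2.13  0.01  1.2   1.41] 9.85 [0.4569 0.0379 0.2421] 0.023353458328925256
((450.96173095703125, 12.92789077758789), (157.9832000732422, 27.295089721679688), 2.068420886993408) 37
```

View pics/s3.png

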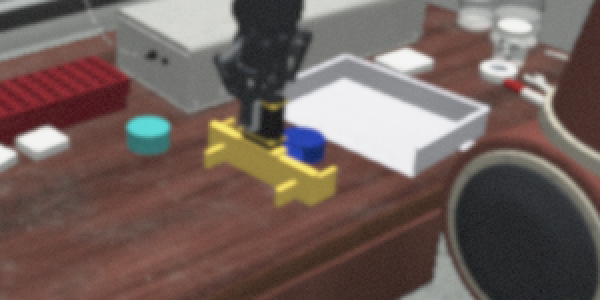

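View pics/t3.png

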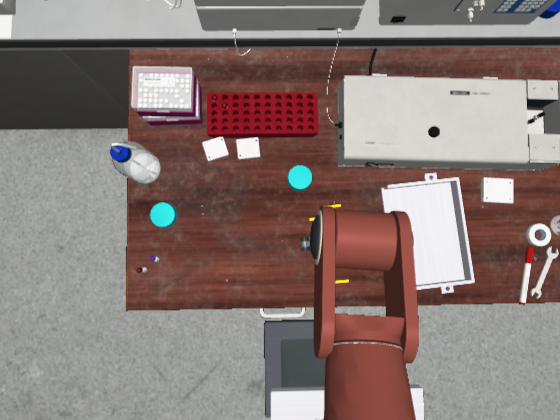

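Scene crop: the leading cap at (305,145) is between the wings, just before the pan. In the top view the wings are square to the pan's front. I'll raise the sweeper slightly and go on.

Call:
carry_out(
  increments=[
    [[0, -0.1, 0], [0.05, -0.5, 0.15], 0],
    [[0, 0, 0], [0.08, -0.7, 0.05], 0],
    [[0, 0, 0], [0.08, -0.7, 0.02], 0],
    [[0, 0, 0], [0.08, -0.7, 0], 0],
    [[0, 0, 0], [0.08, -0.7, 0], 0],
    [[0, 0, 0], [0.05, -0.5, 0], 0],
  ],
)

```text
t: 10.55
tool_pos: [0.4657, -0.0401, 0.2478]
tool_rot: [1.161, 1.237, -1.136]
contact_force: [-0.1, 0.4, -1.9]
opening: 0.0235
```

```bash
python3 st.py; python3 -c "
from sw import *
im,d=get_image('scene'); cv2.imwrite('pics/s4.png',im[150:300,200:500].repeat(2,0).repeat(2,1))"
```

```text
[ 0.017  0.005 -1.   ] jaw -85.4 [-0.25 -0.18  2.11  0.01  1.2   1.24] 10.55 [ 0.4657 -0.0401  0.2478] 0.023455000196509434
```

View pics/s4.png

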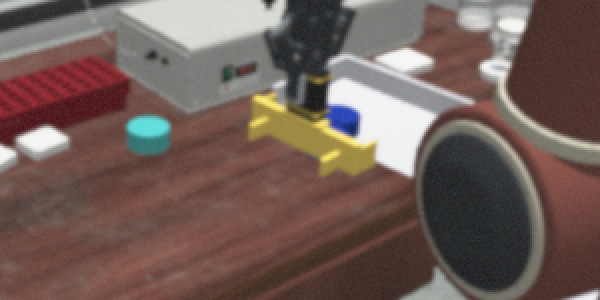

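Call:
carry_out(
  increments=[
    [[0, 0, 0], [0.05, -0.5, -0.12], 0],
    [[0, 0, 0], [0.08, -0.7, -0.02], 0],
    [[0, 0, 0], [0.08, -0.7, -0.02], 0],
    [[0, 0, 0], [0.08, -0.7, -0.02], 0],
    [[0, 0, 0], [0.06, -0.6, -0.02], 0],
    [[0, 0, 0], [0.04, -0.4, -0.02], 0],
  ],
)

```text
t: 11.2
tool_pos: [0.4742, -0.1181, 0.2433]
tool_rot: [1.16, 1.237, -1.135]
contact_force: [0.4, -0.1, -1.2]
opening: 0.0232
```

```bash
python3 st.py; python3 -c "
from sw import *
im,d=get_image('scene'); cv2.imwrite('pics/s5.png',im[150:300,200:500].repeat(2,0).repeat(2,1))
im,d=get_image('top'); cv2.imwrite('pics/t5.png',im[150:310,250:500].repeat(3,0).repeat(3,1))"
```

```text
[ 0.017  0.005 -1.   ] jaw -85.34 [-0.4  -0.12  2.07  0.01  1.18  1.09] 11.2 [ 0.4742 -0.1181  0.2433] 0.023185475840873927
```

View pics/s5.png

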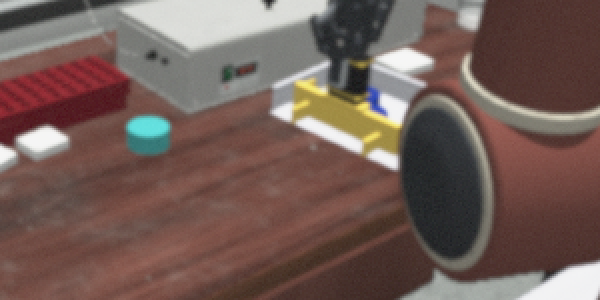

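View pics/t5.png

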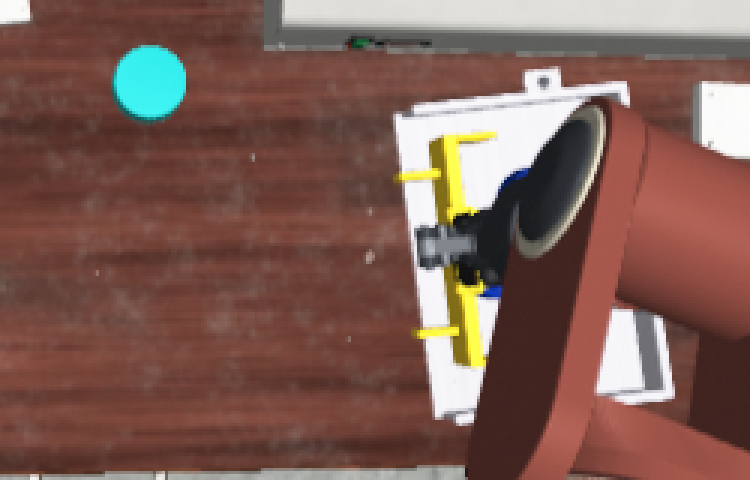

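Both caps (blue at (512,180) and (490,292) in the top crop) are ahead of a blade that is well past the front edge. I'll back off a little, lift, and retreat.

Call:
carry_out(
  increments=[
    [[0, 0, 0], [-0.05, 0.4, 0], 0],
    [[0, 0, 0], [0, 0, 0.6], 0],
    [[0, 0, 0], [0, 0, 1], 0],
    [[0, 0, 0], [0, 0, 0.8], 0],
    [[0, 0, 0], [-0.08, 0.8, 0], 0],
    [[0, 0, 0], [-0.1, 1, 0], 0],
    [[0, 0, 0], [-0.1, 1, 0], 0],
    [[0, 0, 0], [-0.1, 1, 0], 0],
  ],
)

```text
t: 12.1
tool_pos: [0.465, -0.0289, 0.2991]
tool_rot: [1.16, 1.233, -1.131]
contact_force: [0.0, -0.3, -1.8]
opening: 0.0234
```

Call:
carry_out(
  increments=[
    [[0, 0, 0], [-0.1, 1, 0], 0],
    [[0, 0, 0], [-0.1, 1, 0], 0],
    [[0, 0, 0], [-0.1, 1, 0], 0],
    [[0, 0, 0], [-0.1, 1, 0], 0],
    [[0, 0, 0], [-0.1, 1, 0], 0],
    [[0, 0, 0], [-0.1, 1, 0], 0],
    [[0, 0, 0], [-0.05, 0.5, 0], 0],
  ],
)

```text
t: 12.8
tool_pos: [0.4493, 0.1118, 0.3068]
tool_rot: [1.157, 1.23, -1.117]
contact_force: [-0.3, 0.9, -1.9]
opening: 0.0232
```

```bash
python3 st.py; python3 -c "
from sw import *
im,d=get_image('scene'); cv2.imwrite('pics/s6.png',im)
im,d=get_image('top'); cv2.imwrite('pics/t6.png',im)
hsv=cv2.cvtColor(im,cv2.COLOR_BGR2HSV)
m=(hsv[...,0]>108)&(hsv[...,0]<130)&(hsv[...,1]>150)&(hsv[...,2]>60)
n,l,s,c=cv2.connectedComponentsWithStats(m.astype(np.uint8))
for i in range(1,n):
  if s[i,4]>100:
    w=at_z('top',c[i],.025); e=w[:2]-[.4603,-.1018]; print(c[i],s[i,4],w,'pan',e@[.1036,-.9946],e@[.9946,.1036])"
```

```text
[ 0.032  0.003 -0.999] jaw -84.7 [ 0.08 -0.28  2.08  0.    1.3   1.56] 12.8 [0.4493 0.1118 0.3068] 0.023182467641433686
[551.45303867   9.91160221] 181 [ 0.95663792 -0.47360373  0.025     ] pan 0.4212166034690523 0.4551388299484586
[120.41772152 153.57383966] 237 [0.64524857 0.46483699 0.025     ] pan -0.5444164741124992 0.24265344223540364
[421.97819623 226.97224975] 1009 [ 0.48238319 -0.16460733  0.025     ] pan 0.06475598484204691 0.015457098115107903
```

View pics/s6.png

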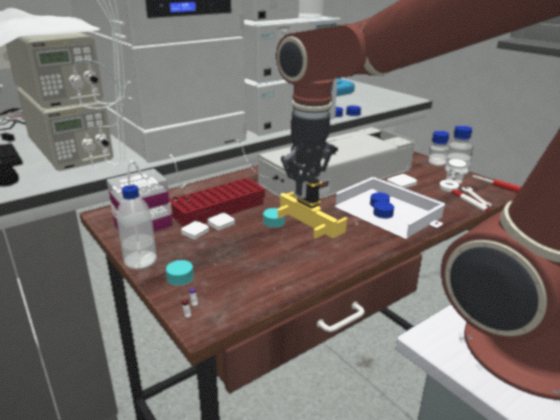

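View pics/t6.png

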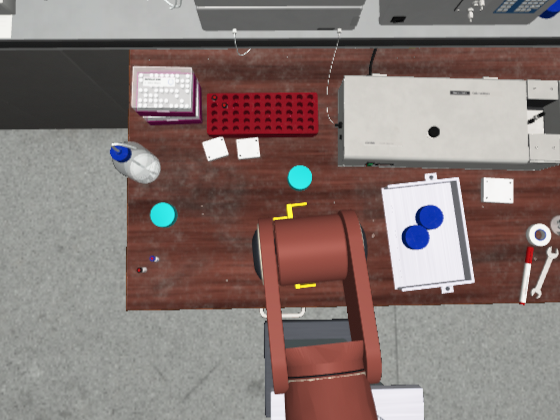

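Both caps lie in the pan at (430,217) and (416,237). Now I'll set the sweeper down where it is clear, at about y = 0.11.

Call:
carry_out(
  increments=[
    [[0.02, 0.12, 0], [0, 0, -0.4], 0],
    [[0, 0.02, 0], [0, 0, -0.8], 0],
    [[0, 0.02, 0], [0, 0, -0.8], 0],
    [[0, 0.02, 0], [0, 0, -0.6], 0],
    [[0, 0, 0], [0, 0, -0.3], 0],
    [[0, 0, 0], [0, 0, -0.1], 0],
  ],
)

```text
t: 13.5
tool_pos: [0.4498, 0.1082, 0.244]
tool_rot: [1.151, 1.243, -1.132]
contact_force: [0.3, 0.7, -1.1]
opening: 0.0234
```

```bash
python3 st.py
```

```text
[ 0.012  0.003 -1.   ] jaw -84.85 [ 0.07 -0.19  2.12  0.    1.19  1.55] 13.5 [0.4498 0.1082 0.244 ] 0.023380849551359998
```

Call:
carry_out(
  increments=[
    [[0, -0.05, 0], [0, 0, -0.15], 0],
    [[0, -0.02, 0], [0, 0, -0.1], 0],
    [[0, 0, 0], [0, 0, -0.07], 0],
  ],
)

```text
t: 13.8
tool_pos: [0.4505, 0.1078, 0.2384]
tool_rot: [1.155, 1.237, -1.127]
contact_force: [-4.4, -1.3, 8.3]
opening: 0.0235
```

```bash
python3 st.py
```

```text
[ 0.021  0.003 -1.   ] jaw -84.89 [ 0.07 -0.18  2.13  0.    1.17  1.55] 13.8 [0.4505 0.1078 0.2384] 0.023481025273486632
```

Contact (8 N up, at the same height as when gripped). I'll open.

Call:
carry_out(
  increments=[
    [[0, 0, 0], [0, 0, -0.03], 1],
    [[0, 0, 0], [0, 0, -0.03], 1],
    [[0, 0, 0], [0, 0, -0.02], 1],
    [[0, 0, 0], [0, 0, -0.02], 1],
    [[0, 0, 0], [0, 0, 0], 1],
    [[0, 0, 0], [0, 0, 0], 1],
  ],
)

```text
t: 14.4
tool_pos: [0.4518, 0.1081, 0.2388]
tool_rot: [1.157, 1.233, -1.122]
contact_force: [0.3, 1.0, 0.4]
opening: 0.0851
```

```bash
python3 st.py
```

```text
[ 0.027  0.004 -1.   ] jaw -84.86 [ 0.07 -0.18  2.13  0.    1.17  1.55] 14.4 [0.4518 0.1081 0.2388] 0.08510084879916983
```

Fully open; I'll withdraw straight up.

Call:
carry_out(
  increments=[
    [[0, 0.05, 0], [0, 0, 0.5], 1],
    [[0, 0.05, 0], [0, 0, 1], 1],
    [[0, 0, 0], [0, 0, 1], 1],
    [[0, 0, 0], [0, 0, 1], 1],
    [[0, 0, 0], [0, 0, 1], 1],
    [[0, 0, 0], [0, 0, 1], 1],
    [[0, 0, 0], [0, 0, 1], 1],
    [[0, 0, 0], [0, 0, 0.5], 1],
  ],
)

```text
t: 15.2
tool_pos: [0.45, 0.108, 0.3869]
tool_rot: [1.151, 1.243, -1.132]
contact_force: [-0.1, -0.3, -0.7]
opening: 0.0854
```

```bash
python3 st.py; python3 -c "
from sw import *
im,d=get_image('scene'); cv2.imwrite('pics/s7.png',im)
im,d=get_image('top'); cv2.imwrite('pics/t7.png',im)"
```

```text
[ 0.013  0.004 -1.   ] jaw -84.86 [ 0.07 -0.35  2.    0.    1.47  1.55] 15.2 [0.45   0.108  0.3869] 0.08537828884412758
```

View pics/s7.png

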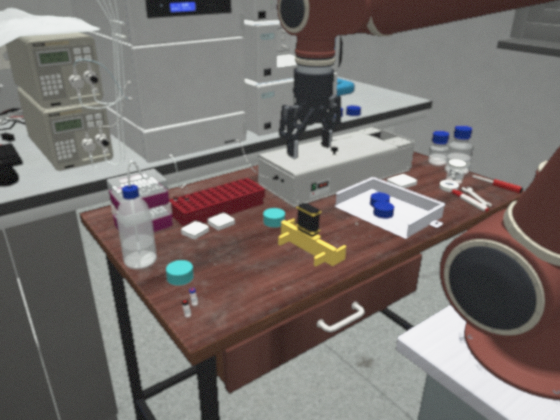

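View pics/t7.png

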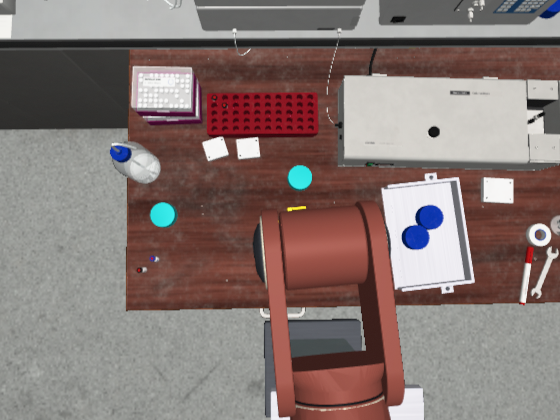

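The sweeper stands upright at (310,235) in the scene picture, clear of the gripper and outside the pan. Both caps are in the pan, at (430,217) and (416,237) in the top view. The turquoise caps have not moved.

```bash
python3 -c "
from station import *
print(finish_job())"
```

```text
the job is handed in; nothing more can be done
None
```

I gripped the sweeper by its handle, lifted it and swept both blue caps through the open front of the pan. I then set it back upright on the table in front of the pan. I handed the job in at about 15 s; no verdict is reported.

- **Caps:** the last top and scene pictures show both inside the pan, with the nearest edge about 20 mm past the front. The gripper did not touch them at any point I could see.
- **Sweeper:** it stands upright and free, roughly 200 mm outside the pan, with the gripper open and about 150 mm above its release height.
- **Other things:** the turquoise look-alikes did not move. The largest contact force I read was about 10 N, when the sweeper was set down.
- **Disagreements:** sweeper and pan positions from the point-finding network differed by up to about 10 mm from those I worked out from the depth image. I used the depth-image values. The arm also drifted a few millimetres and up to about 1° in tilt while holding still, which I corrected along the way.

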